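# Hang the mill caddy on its stand by the keyhole and load the pepper mill

### The job

The green mill caddy is off its stand: pick it up by the oak strip, slip the keyhole in its back plate over the headed stud on the dark column and ease it down, without letting it drop, until it is locked behind the stud's head and hangs flush and straight by itself; then stand the light wooden pepper mill upright in its tray. The stud may be clamped at any height within about three centimetres, so feel for it, press only gently, and leave the dark mill and the mug alone.

Things in the scene. Friction and masses are not known exactly. Their poses are not given: they have to be found in the camera images.
- stand: Worktop stand, fixed: oak foot 135 x 170 x 18 mm, flat dark steel column 69 mm wide, 10 mm thick, top at 159 mm. Origin: middle of the column's front face, at worktop level; x points through the column to its back (the caddy hangs on the -x side, slipped on towards +x), y along its width, z up. More than 35 N between the held caddy and stand or stud counts as forced.
- column_top (a point): On the stand: middle of the upper edge of the column's front face, 159 mm up. Below it, at y = 0, a level steel stud stands out to -x: neck 7 mm thick, 6.5 mm long, then a round head 15 mm across, 5 mm thick, flat, its rim bevelled by 1 mm; 11.5 mm in all. It is clamped tight in the groove, its centre 120 to 150 mm above the worktop: different each time and not measured.
- caddy: Sage green steel caddy, 0.36 to 0.56 kg, loose, upright on the worktop at the start. Back plate 64 mm wide, 4 mm thick, 148 mm high; tray in front of its foot, 86 mm wide, reaching 86 mm forward of the back face, walls 30 mm high, walls and floor 3 mm thick. Origin: lower edge of the plate, middle of its back face; x out of the back face (tray to -x), z up.
- caddy_grip (a point): On the caddy: inside the oak strip along the top of its plate, 136 mm above the origin. The strip is 10 mm thick along the caddy's x (pinch it so, from above), 64 mm wide, 28 mm high (120 to 148 mm above the origin), its back flush with the plate's. Fingertips kept above 113 mm clear the column's top when the caddy is hung.
- caddy_hole (a point): On the caddy: centre of the keyhole's round entry hole (18.6 mm across, right through the plate) in the back face, 52 mm above the origin. A slot 9.5 mm wide runs straight up from it. Low on the caddy two ears, 75 mm apart inside, 3 to 25 mm above the origin, stick 9 mm out of the back: they straddle the 69 mm column, 3 mm of play each side, and keep the hung caddy straight.
- caddy_slot_end (a point): On the caddy: closed upper end of the keyhole slot, in the back face, 73.5 mm above the origin. When the stud's neck sits in it, the caddy's origin is 70 mm below the stud's centre, 18 mm lower than with the hole over the head. Behind the head the plate has 2.5 mm to spare.
- caddy_tray (a point): On the caddy: the point of the tray's floor where a mill should stand, 46 mm in front of the back face (inner room of the tray 80 mm wide, 5 to 83 mm in front of the back face; once hung, the stud's head takes 7.5 mm in front of the plate).
- mill_light: Light wooden pepper mill, loose, upright: 130 mm high, foot 58 mm across, round head 49 mm across from 94 to 119 mm above its foot, small steel knob on top. Origin: centre of its underside, z up. 0.14 to 0.24 kg.
- mill_dark: Dark wooden mill, loose, upright, 58 mm across and 170 mm high; origin at the centre of its underside. It stays where it is.
- mug_plain: White mug with a white handle, loose, 81 mm across, 95 mm high, standing farther back; origin at its underside. It stays where it is.

How it is judged (in metres and radians):
On the way:
1. the caddy hangs on the stud, flush with the column, let go by the fingers (x of each of caddy_slot_end, caddy in the frame of stand above -0.005 m and y of caddy_slot_end in the frame of stand between -0.004 and 0.004 m and z of caddy in the frame of stand between 0.046 and 0.084 m and angle between caddy's own z axis and vertical below 0.14 rad and linear speed of caddy below 0.03 m/s and contact force between the fingers and caddy below 0.2 N), for 0.3 s.
At the end, for the whole second after the job is handed in: The caddy hangs on the stud: plate within 5 mm of the column's face, slot's end within 4 mm of its middle line, upright within 8 degrees, origin 46 to 84 mm above the worktop. The light mill stands on the tray's floor, between its walls, upright within 11 degrees. Both at rest (x of each of caddy_slot_end, caddy in the frame of stand above -0.005 m and y of caddy_slot_end in the frame of stand between -0.004 and 0.004 m and z of caddy in the frame of stand between 0.046 and 0.084 m and angle between caddy's own z axis and vertical below 0.14 rad and linear speed of each of caddy, mill_light below 0.03 m/s and x of mill_light in the frame of caddy between -0.057 and -0.032 m and y of mill_light in the frame of caddy between -0.016 and 0.016 m and z of mill_light in the frame of caddy between -0.002 and 0.012 m and angle between mill_light's own z axis and vertical below 0.2 rad); the robot touches nothing.
It fails at once if the caddy is forced against the stand or its stud while being hung: over 35 N (contact force between caddy and stand above 35 N and contact force between the fingers and caddy above 0.2 N).
It fails at once if the caddy drops or tumbles (faster than 0.2 m/s while no finger holds it) (linear speed of caddy above 0.2 m/s and contact force between the fingers and caddy below 0.2 N).
It fails at once if the light mill drops or tumbles (faster than 0.4 m/s while no finger holds it) (linear speed of mill_light above 0.4 m/s and contact force between the fingers and mill_light below 0.2 N).
It fails at once if the dark mill is moved by 30 mm or more (distance of mill_dark from where it was at the start of the episode above 0.03 m).
It fails at once if the mug is moved by 30 mm or more (distance of mug_plain from where it was at the start of the episode above 0.03 m).
It also fails if it takes over 72 s, if anything falls off the work surface, if the arm or the gripper's body presses on something with over 40 N, if the wrist force passes 120 N, or if a joint passes its speed limit or range.

### The arm

A 6-joint arm with a two-finger parallel gripper is mounted at the origin on a cart in front of the work surface, level with it; the furniture and walls round the work are solid. World frame = base frame: x ahead of the robot, y to its left, z up, the work surface at z = 0. Lengths are in mm, angles in rad, forces in N, time in s.
With the tool pointing down it reaches from about 325 to 875 mm from the base axis. Payload 4.4 kg.
Tool frame: the origin (TCP) lies on the centre line of the jaws, within the pads' length; the fingertips stand ahead of it and the grasp point (between the pads) lies 6 mm ahead of it (ctrl.tcp_to_tips is the z of the fingertips in the tool frame, in mm); z points along the fingers, y is the line along which they close (so a half turn about z gives the same grasp; the last joint's range is limited). The gripper opens to 85 mm and grips with 20 to 120 N. Pads are 22 mm wide; open, the fingers measure 114 mm over their backs; the gripper's body (76 mm by 85 mm) begins 54 mm behind the grasp point. The pads swing forward as they close: fully open they stand 13 mm farther back than shut.
Start: joints at [1.02, 0.207, 1.542, -0, 1.393, -0.15], TCP at [223.819, 529.653, 256.282] pointing down, gripper open.
Joint ranges: [-2.73, 2.73], [-0.86, 2.22], [0.23, 2.46], [-1.11, 4.25], [0.08, 2.63], [-2.82, 2.82]. Speed limits (rad/s): [2.79, 2.79, 3.14, 3.14, 3.14, 3.14].

### API

Orientations are given as a 3x3 rotation matrix whose columns are the frame's x, y, z axes.
In Python, from plant import ctrl, sensors, optics gives the robot as it stands. Calls block until the motion is done:
- ctrl.move_ptp(position, orientation): joint-space move of the TCP to a pose.
- ctrl.move_l(position, rot=None, vel=150, threshold=None): straight line of the TCP; rot=None keeps the orientation; vel is the mean speed in mm/s. With threshold (N) it stops when the force on the tool has changed by that much, and returns True; else False.
- ctrl.set_joints(angles): joint-space move.
- ctrl.gripper_to(opening, force=None): finger opening in mm; force is the grip in N (None keeps the last); returns when the fingers have stopped.
- ctrl.hold(seconds).
- ctrl.solve_ik(position, orientation): joint angles nearest the present ones, or None.
- sensors.read_state(): the state.
- optics.grab_frame(name): name is "side" or "top"; returns (picture, depth): 400x640x3 uint8, red, green, blue; 400x640 float32, mm along the optical axis (not along the pixel's ray), 0 where there is no reading.
- optics.camera_params(name): a dict with "mtx" (3x3 intrinsics, pixels), "R" (3x3) and "t" (3): a world point X has camera coordinates R X + t. Camera axes: x right, y down, z forward; pixel columns grow to the right and rows downward; lengths in mm; the calibration is good to about 2 mm. A picture is of the moment at which its call begins. camera_params takes no time and is no camera call.
A pose or a line that the arm cannot do raises ctrl.MotionError and nothing moves.
- ctrl.finish_job(): hands the job in; it is judged then, once.
The state is a dict: "t": time; "q": joint angles; "qvel": joint speeds; "tau": joint torques, N m; "eef_pos": TCP position; "eef_rot": TCP orientation; "force": force on the tool from outside, world axes, zero at the start; "wrist_torque": the same for the moment, N m; "grip_width": finger opening in mm; "grasp_force": force on a finger pad.
Only numpy, scipy, OpenCV 4.12 (cv2) and the standard library are available. Lean on these libraries where they do the work, as an engineer would, in place of code of your own. Each camera call takes 0.05 s, during which the arm holds its last target. There are 200 camera calls.

## Working session

There is one attempt and no reset: what is moved stays moved. The work goes in short steps, each a Python script; the robot and the scene stay as the last script left them, time stands still between calls to the robot, and variables do not carry over. Pictures are saved under pics/ and viewed, at most 10 in all, crops included, and the job is handed in when it is done.

```bash
ls; mkdir -p pics; python3 - <<'E'
from plant import ctrl,sensors,optics
import cv2,numpy as np
for n in("side","top"):
    p,d=optics.grab_frame(n); c=optics.camera_params(n)
    cv2.imwrite(f"pics/{n}0.png",p[:,:,::-1]); np.savez(f"{n}0.npz",p=p,d=d,**c)
    print(n,c["mtx"].round(1).tolist(),(-c["R"].T@c["t"]).round(),c["R"].round(2).tolist(), (d>0).mean())
s=sensors.read_state();print(s["t"],s["eef_rot"].round(2) if hasattr(s["eef_rot"],'round') else s["eef_rot"],ctrl.tcp_to_tips,s["force"])
E
```

```text
pics
side [[410.4, 0.0, 322.9], [0.0, 410.4, 198.2], [0.0, 0.0, 1.0]] [349. 690. 739.] [[-0.99, -0.16, -0.0], [-0.1, 0.63, -0.77], [0.12, -0.76, -0.64]] 0.99623046875
top [[461.3, 0.0, 315.8], [0.0, 461.3, 191.9], [0.0, 0.0, 1.0]] [ 302.  -72. 1227.] [[0.03, -1.0, -0.0], [-0.99, -0.03, -0.16], [0.16, 0.01, -0.99]] 0.99581640625
0.1 [[-0.92  0.39 -0.  ]
 [ 0.39  0.92 -0.  ]
 [ 0.   -0.   -1.  ]] 25.0 [-0.38880288  0.22151979  0.38039499]
```

View pics/side0.png

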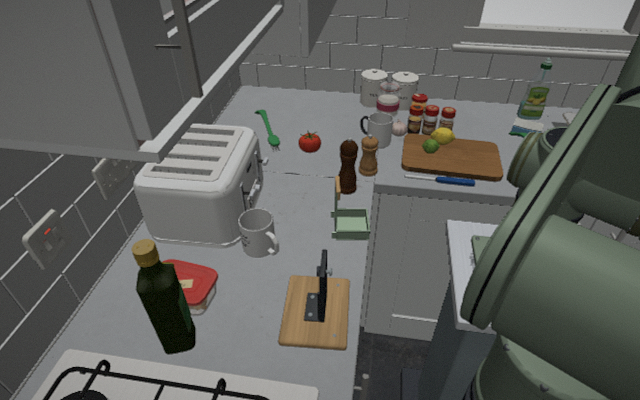

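View pics/top0.png

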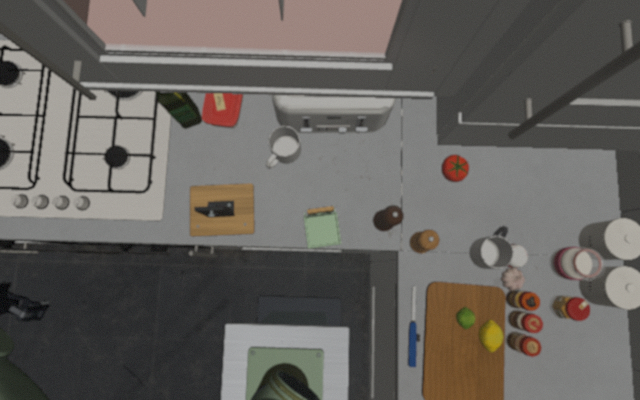

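The side view shows the stand at (322,290), the caddy at (350,215), the light mill at (369,155), the dark mill at (348,165) and the mug at (257,232). In the top view the same things are at (220,209), (322,228), (427,240), (390,217) and (284,146). Next I'll measure them from depth and zoom in on the stand.

```bash
cat > h.py <<'E'
import numpy as np,cv2
def cloud(n,tag="0"):
    f=np.load(f"{n}{tag}.npz");d=f["d"];v,u=np.indices(d.shape)
    K=f["mtx"];c=np.stack([(u-K[0,2])/K[0,0]*d,(v-K[1,2])/K[1,1]*d,d],-1)
    w=(c-f["t"])@f["R"]; w[d<=0]=np.nan
    return f["p"],w
def hsv(p): return cv2.cvtColor(p,cv2.COLOR_RGB2HSV)
E
python3 - <<'E'
from h import *
ims=[]
for n,(x,y) in(("side",(265,235)),("top",(185,170))):
    p,w=cloud(n); ims.append(cv2.resize(p[y:y+120,x:x+150,::-1],None,fx=5,fy=5,interpolation=cv2.INTER_CUBIC)[:, :400 if 0 else 750])
cv2.imwrite("pics/z1.png",cv2.resize(np.vstack(ims),(500,600) if 0 else (375,600)) if 0 else np.hstack([cv2.resize(i,(400,320)) for i in ims]))
reg={"side":dict(stand=(275,240,355,355),caddy=(325,175,375,245),light=(355,130,385,180),dark=(335,135,358,197),mug=(235,205,280,258)),
"top":dict(stand=(185,180,260,240),caddy=(300,200,345,252),light=(410,225,443,256),dark=(370,200,406,233),mug=(262,120,302,170))}
for n in reg:
    p,w=cloud(n);H=hsv(p)
    for k,(x0,y0,x1,y1) in reg[n].items():
        W=w[y0:y1,x0:x1].reshape(-1,3);C=H[y0:y1,x0:x1].reshape(-1,3)
        print(n,k)
        for a,b in((-10,10),(10,25),(25,50),(50,90),(90,115),(115,140),(140,155),(155,180)):
            m=(W[:,2]>a)&(W[:,2]<b)
            if m.sum()>3 and a>5: print("  z",a,b,m.sum(),np.percentile(W[m],[3,50,97],axis=0)[:,:2].round().tolist(),np.median(C[m],0))
E
```

```text
side stand
  z 10 25 4141 [[381.0, 111.0], [448.0, 205.0], [507.0, 269.0]] [ 17. 106. 146.]
  z 25 50 90 [[423.0, 62.0], [430.0, 217.0], [559.0, 220.0]] [90. 35. 23.]
  z 50 90 159 [[423.0, 60.0], [429.0, 217.0], [557.0, 219.0]] [90. 40. 23.]
  z 90 115 75 [[423.0, 164.0], [427.0, 217.0], [435.0, 219.0]] [105.  44.  20.]
  z 115 140 113 [[414.0, 161.0], [426.0, 194.0], [441.0, 219.0]] [97. 32. 38.]
  z 140 155 60 [[422.0, 164.0], [429.0, 193.0], [441.0, 219.0]] [103.5  30.5  42. ]
  z 155 180 151 [[424.0, 154.0], [430.0, 188.0], [435.0, 218.0]] [100.  18.  58.]
side caddy
  z 10 25 396 [[357.0, -232.0], [410.0, -114.0], [452.0, -34.0]] [55. 41. 73.]
  z 25 50 352 [[354.0, -235.0], [411.0, -122.0], [445.0, -34.0]] [54.  43.  65.5]
  z 50 90 103 [[410.0, -235.0], [433.0, -223.0], [446.0, -43.0]] [ 15. 140.  43.]
  z 90 115 19 [[433.0, -107.0], [436.0, -45.0], [447.0, -43.0]] [55. 42. 66.]
  z 115 140 39 [[428.0, -58.0], [434.0, -46.0], [439.0, -43.0]] [38. 49. 76.]
  z 140 155 79 [[428.0, -103.0], [436.0, -69.0], [444.0, -45.0]] [ 17. 107. 147.]
side light
  z 10 25 119 [[334.0, -532.0
[... 3078 characters left out ...]
251.0], [417.0, -229.0], [444.0, -223.0]] [13. 55. 45.]
  z 115 140 30 [[403.0, -250.0], [415.0, -228.0], [438.0, -224.0]] [11.5 59.  46. ]
  z 140 155 192 [[404.0, -270.0], [423.0, -243.0], [449.0, -225.0]] [12.  69.5 61. ]
  z 155 180 146 [[412.0, -261.0], [426.0, -247.0], [441.0, -234.0]] [11.  85.5 67. ]
top mug
  z 10 25 140 [[573.0, -17.0], [633.0, 25.0], [661.0, 57.0]] [ 23.  11. 114.]
  z 25 50 191 [[561.0, -17.0], [618.0, 30.0], [671.0, 57.0]] [23. 12. 95.]
  z 50 90 390 [[556.0, -18.0], [630.0, 24.0], [667.0, 61.0]] [23. 12. 96.]
  z 90 115 212 [[575.0, -19.0], [635.0, 11.0], [662.0, 59.0]] [ 23.  10. 119.]
  z 115 140 25 [[633.0, -24.0], [658.0, -8.0], [660.0, 13.0]] [30. 11. 87.]
```

View pics/z1.png

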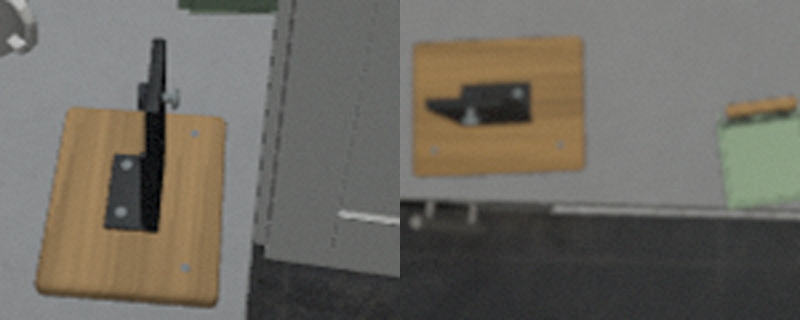

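The zoom shows the stud on the robot side of the column (-x), with its head at about (329,272) in the side view. Next come sub-pixel fits by casting rays onto planes of known height.

```bash
cat >> h.py <<'E'
def rays(n,uv,z,tag="0"):
    f=np.load(f"{n}{tag}.npz");uv=np.atleast_2d(uv).astype(float)
    d=np.c_[uv,np.ones(len(uv))]@np.linalg.inv(f["mtx"]).T@f["R"];c=-f["R"].T@f["t"]
    return c+d*((z-c[2])/d[:,2])[:,None]
def ends(n,mask,z,tag="0"):
    "centre, yaw of the long axis, sizes of the mask's rectangle on plane z"
    v,u=np.nonzero(mask);P=rays(n,np.c_[u,v],z,tag)[:,:2]
    (c,s,a)=cv2.minAreaRect(P.astype(np.float32))
    B=cv2.boxPoints((c,s,a));e=max([B[1]-B[0],B[2]-B[1]],key=np.linalg.norm)
    ev=np.linalg.svd(P-P.mean(0))[2][0]; ev=ev*np.sign(ev[1])
    e=e*np.sign(e[1])
    return dict(mean=P.mean(0).round(1),c=np.round(c,1),s=np.round(s,1),yawbox=round(float(np.degrees(np.arctan2(-e[0],e[1]))),2),yawpca=round(float(np.degrees(np.arctan2(-ev[0],ev[1]))),2),n=len(P))
def box(n,x0,y0,x1,y1):
    m=np.zeros((400,640),bool);m[y0:y1,x0:x1]=1;return m
E
cat > m.py <<'E'
from h import *
def big(m):
    k,l,s,_=cv2.connectedComponentsWithStats(m.astype(np.uint8));return l==1+np.argmax(s[1:,4])
for n in("side","top"):
    p,w=cloud(n);H=hsv(p);z=w[...,2]
    b=box(n,*((270,235,360,360) if n=="side" else (185,180,262,242)))
    oak=(abs(H[...,0].astype(int)-17)<6)&(H[...,1]>70)
    foot=(cv2.morphologyEx((b&oak&(abs(z-18)<10)).astype(np.uint8),cv2.MORPH_CLOSE,np.ones((5,5)))>0)
    print(n,"foot",ends(n,big(foot),18))
    print(n,"coltop",ends(n,big(b&(z>152)&(z<170)&(H[...,1]<80)),159))
    b=box(n,*((325,175,375,245) if n=="side" else (300,200,345,252)))
    print(n,"strip",ends(n,big(b&(z>138)&(z<160)&oak),148))
    g=b&(abs(H[...,0].astype(int)-54)<14)&(H[...,1]>25)&(z<45)&(H[...,2]>50)
    print(n,"tray",ends(n,big(g),30))
    b=box(n,*((355,130,385,180) if n=="side" else (410,225,443,256)))
    print(n,"light",ends(n,big(b&(z>98)&(z<140)&(H[...,1]>60)),106))
    b=box(n,*((335,135,358,197) if n=="side" else (370,200,406,233)))
# stud: bright pixels on side view; ray onto plane y=185
f=np.load("side0.npz");p=f["p"]
print(p[262:282,318:340].sum(2)//3)
print(cloud("side")[1][262:282,326:334][...,[0,2]].round().astype(int)[::2].tolist())
E
python3 m.py
```

```text
side foot {'mean': array([442.4, 200.6]), 'c': array([443.5, 190. ]), 's': array([132.3, 171.8]), 'yawbox': 4.27, 'yawpca': 5.85, 'n': 3838}
side coltop {'mean': array([429.3, 187.8]), 'c': array([429.2, 188.1]), 's': array([10.1, 71. ]), 'yawbox': 4.18, 'yawpca': 4.04, 'n': 153}
side strip {'mean': array([435. , -68.1]), 'c': array([434.9, -67.6]), 's': array([ 8.5, 68.9]), 'yawbox': 10.33, 'yawpca': 10.12, 'n': 66}
side tray {'mean': array([395.8, -64.5]), 'c': array([398.3, -68.3]), 's': array([ 94. , 114.3]), 'yawbox': 8.0, 'yawpca': -2.49, 'n': 1022}
side light {'mean': array([ 375.5, -335. ]), 'c': array([ 375.2, -335.9]), 's': array([43.6, 65. ]), 'yawbox': 3.18, 'yawpca': 0.6, 'n': 155}
top foot {'mean': array([441.5, 180.6]), 'c': array([442.3, 182.3]), 's': array([133. , 167.1]), 'yawbox': 4.19, 'yawpca': 4.73, 'n': 2732}
top coltop {'mean': array([428.2, 180.5]), 'c': array([428.4, 182.3]), 's': array([ 9.8, 65.4]), 'yawbox': 5.1, 'yawpca': 5.55, 'n': 115}
top strip {'mean': array([433.7, -77.3]), 'c': array([433.7, -76.7]), 's': array([ 9.1, 61.9]), 'yawbox': 8.88, 'yawpc
[... 2373 characters left out ...]
7, 1], [435, 0], [433, -1], [431, -2], [428, -2], [426, -1]], [[427, 117], [439, -2], [437, 0], [418, 139], [417, 137], [430, 0], [427, -1], [425, -2]], [[424, 136], [421, 138], [420, 135], [418, 140], [416, 140], [414, 139], [427, -1], [424, -1]], [[423, 134], [421, 133], [419, 137], [417, 140], [415, 138], [413, 136], [426, -1], [424, -1]], [[427, 95], [436, 0], [434, -1], [417, 135], [415, 133], [413, 132], [425, -1], [423, -1]], [[427, 90], [435, 1], [433, -1], [431, 1], [429, 0], [426, 0], [424, 0], [422, 0]], [[427, 85], [433, 14], [430, 17], [428, 16], [426, 19], [424, 16], [422, 15], [419, 17]], [[427, 76], [432, 18], [430, 15], [427, 17], [425, 17], [423, 17], [421, 19], [419, 17]]]
```

```bash
cat >> h.py <<'E'
def R(a):
    a=np.radians(a);c,s=np.cos(a),np.sin(a)
    return np.array([[-s,c,0],[c,s,0],[0,0,-1.]])
E
python3 - <<'E'
from h import *
from plant import ctrl,sensors,optics
for P,a in(((434.3,-74,142),9.3),((350,182,240),4.2),((410,182,210),4.2),((374,-340,110),9),((374,-340,110),90)):
    for da in(0,180,-180)[:2]: q=ctrl.solve_ik(P,R(a+da));print(P,a+da,None if q is None else np.round(q,2))
ctrl.gripper_to(45,80)
ctrl.move_ptp((434.3,-74,230),R(9.3))
for n in("side","top"):
    p,d=optics.grab_frame(n);np.savez(f"{n}1.npz",p=p,d=d,**optics.camera_params(n))
s=sensors.read_state();print(s["t"],s["eef_pos"],s["q"])
a,b=np.load("side1.npz")["p"][100:260,270:430],np.load("top1.npz")["p"][140:300,240:400]
cv2.imwrite("pics/z2.png",cv2.resize(np.hstack([a,b])[:,:,::-1],(800,400),interpolation=cv2.INTER_CUBIC))
E
```

```text
(434.3, -74, 142) 9.3 [-0.37  0.05  1.97 -0.    1.12 -0.53]
(434.3, -74, 142) 189.3 [-0.37  0.05  1.97 -0.    1.12  2.61]
(350, 182, 240) 4.2 [ 0.26 -0.18  1.97 -0.    1.35  0.19]
(350, 182, 240) 184.2 None
(410, 182, 210) 4.2 [ 0.22 -0.02  1.89 -0.    1.27  0.15]
(410, 182, 210) 184.2 None
(374, -340, 110) 9 [-0.91  0.24  1.84 -0.    1.07 -1.07]
(374, -340, 110) 189 [-0.91  0.24  1.84 -0.    1.07  2.08]
(374, -340, 110) 90 [-0.91  0.24  1.84 -0.    1.07 -2.48]
(374, -340, 110) 270 [-0.91  0.24  1.84 -0.    1.07  0.66]
2.9583 [434.51072197 -73.39689934 230.03996703] [-3.64332637e-01 -6.20071575e-02  1.88499201e+00  1.70803523e-04
  1.31853285e+00 -5.28000418e-01]
```

View pics/z2.png

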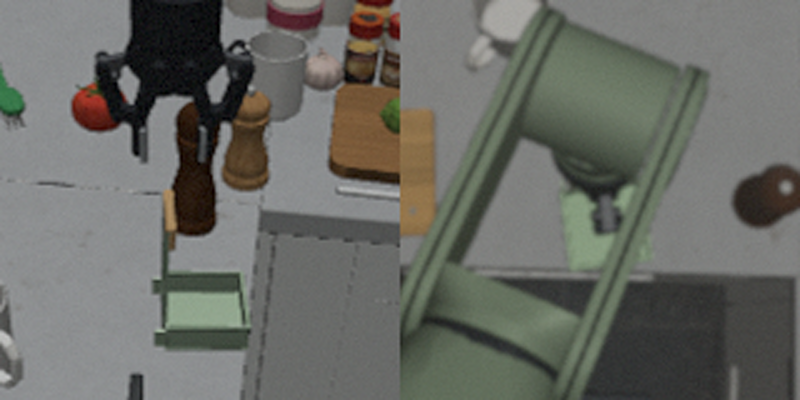

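The side crop shows the open fingers above the strip, with tips at about (326,163) and (352,164) in full-frame pixels. The arm hides most of the top view. I'll use the fingers to check the side camera, since the two views differ by about 8 mm in y.

```bash
python3 - <<'E'
from h import *
p,w=cloud("side","1")
W=w[135:168,318:362].reshape(-1,3)
for a,b in((202,209),(209,214),(214,222),(222,232)):
    m=(W[:,2]>a)&(W[:,2]<b);print(a,b,m.sum(),np.percentile(W[m],[5,25,50,75,95],axis=0).round(1).tolist() if m.sum() else'')
for n in("side","top"):
    p,w=cloud(n);z=w[...,2];b=box(n,*((325,175,375,245) if n=="side" else (300,200,345,252)));H=hsv(p)
    s=b&(z>130)&(z<165)&(abs(H[...,0].astype(int)-17)<6)&(H[...,1]>70)
    print(n,np.percentile(z[s],[10,30,50,70,90]).round(1), np.nanmedian(w[s],0).round(1))
    b=box(n,*((270,235,360,360) if n=="side" else (185,180,262,242)));o=b&(abs(z-18)<8);print(np.nanmedian(z[o]),np.nanmedian(z[b&(abs(z)<7)]),np.nanmedian(z[b&(z>152)&(z<170)]))
E
```

```text
202 209 5 [[407.7, -68.1, 206.5], [409.5, -66.9, 206.9], [411.9, -66.6, 207.7], [460.7, -60.0, 208.2], [462.2, -57.9, 208.4]]
209 214 14 [[404.7, -69.0, 210.5], [408.0, -67.0, 211.5], [411.9, -65.1, 212.7], [459.6, -58.3, 213.1], [464.4, -56.5, 213.6]]
214 222 36 [[401.4, -73.8, 214.2], [405.6, -70.0, 216.0], [413.1, -64.7, 217.5], [463.2, -59.3, 220.0], [469.7, -56.4, 221.4]]
222 232 53 [[399.8, -77.1, 222.2], [405.8, -70.6, 224.5], [414.0, -64.6, 227.4], [462.6, -59.1, 229.4], [468.4, -56.3, 231.4]]
side [142.1 145.7 146.4 146.7 147.4] [434.9 -66.  146.4]
16.90068930350681 -1.1456580856506797 157.9714677324719
top [139.3 145.7 147.6 148.7 150.2] [433.6 -76.6 147.6]
18.78536339886847 0.9561403100136917 159.6681237216389
```

In y, the side camera agrees with the robot to about 1 mm, so I'll trust it: strip centre at y≈-68, column at y≈188. Now I'll grasp and lift.

```bash
python3 - <<'E'
from h import *
from plant import ctrl,sensors,optics
ctrl.move_l((434.5,-68,200),R(9.5),vel=150)
hit=ctrl.move_l((434.5,-68,142),vel=80,threshold=8)
w=ctrl.gripper_to(0,80);s=sensors.read_state()
print(hit,s["eef_pos"],s["grip_width"],s["grasp_force"],s["force"])
f0=s["force"]
ctrl.move_l((434.5,-68,165),vel=40)
s=sensors.read_state();print(s["grip_width"],s["grasp_force"],s["force"],s["wrist_torque"])
ctrl.move_l((400,-68,240),vel=150)
ctrl.move_ptp((370,188,240),R(4.2))
ctrl.hold(0.3)
for n in("side",):
    p,d=optics.grab_frame(n);np.savez(f"{n}2.npz",p=p,d=d,**optics.camera_params(n))
s=sensors.read_state();print(s["t"],s["eef_pos"],s["force"],s["wrist_torque"])
cv2.imwrite("pics/z3.png",cv2.resize(p[150:360,240:450,::-1],(600,600),interpolation=cv2.INTER_CUBIC))
E
```

```text
False [434.8993545  -68.18106486 142.70156374] 8.457381880810388 79.07829612493515 [-1.13259871 -0.18498371  4.90693553]
8.77134238330488 77.78218746185303 [ 0.19382083  0.03814586 -5.43749634] [ 0.0634335  -0.11649017  0.02078765]
7.375 [370.38637563 187.32035903 240.0537998 ] [ 0.50228374 -0.06551289 -4.38980911] [ 0.035102   -0.10528283  0.00208606]
```

View pics/z3.png

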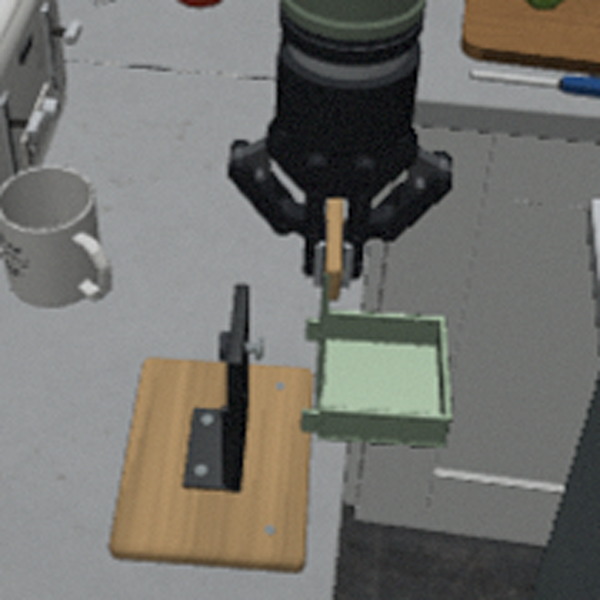

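The caddy is held squarely by the strip, in front of and above the stand, with its ears facing the column at (352,265) and (350,296). The stud shows at (329,272). Next I'll measure the lateral offset from faces seen in this same view.

```bash
python3 - <<'E'
from h import *
p,w=cloud("side","2");H=hsv(p).astype(int)
M=np.array([[np.cos(np.radians(4.2)),np.sin(np.radians(4.2))],[-np.sin(np.radians(4.2)),np.cos(np.radians(4.2))]])
S=w.copy();S[...,:2]=w[...,:2]@M.T
t=M@np.array([370.4,187.3]);print("tcp",t,"coltop",M@np.array([429.2,188.1]))
def rep(k,m): 
    q=S[m];print(k,len(q),np.percentile(q,[5,25,50,75,95],axis=0).round(1).tolist())
b=box("side",310,240,335,330)
rep("colside z60-110",b&(H[...,2]<60)&(S[...,2]>45)&(S[...,2]<110)&(S[...,1]>200))
rep("colside z110-157",b&(H[...,2]<75)&(S[...,2]>110)&(S[...,2]<154)&(S[...,1]>200))
rep("coltop",b&(S[...,2]>155)&(S[...,2]<170))
oak=(abs(H[...,0]-17)<6)&(H[...,1]>60)&box("side",345,215,370,262)
rep("strip",oak&(S[...,2]>200))
rep("stripend",oak&(S[...,2]>200)&(S[...,2]<240))
g=box("side",340,255,405,310)&(abs(H[...,0]-54)<16)&(H[...,1]>20)
rep("ears/back",g&(S[...,0]>t[0]+5))
q=S[g&(S[...,2]<145)]
# tray near outer wall
for z0 in(100,108,116,122,128,134):
    m=g&(S[...,2]>z0)&(S[...,2]<z0+7)&(S[...,0]<t[0]-10)&(S[...,0]>t[0]-70);
    if m.sum(): print(z0,m.sum(),np.percentile(S[m][:,1],[3,10,25,50,75,90,97]).round(1))
# tray x-direction edges: rim line direction of near wall top (z~134) 
m=g&(S[...,1]>t[1]+36)
c=S[m];print("nearwall slope deg",np.degrees(np.polyfit(c[:,0],c[:,1],1)[0]),"x range",np.percentile(c[:,0],[1,99]).round(1))
# stud head
b=box("side",326,266,336,278);m=b&(S[...,2]>115)&(S[...,0]>400);rep("stud",m)
E
```

```text
tcp [383.12279669 159.66957337] coltop [441.8234785  156.16101896]Traceback (most recent call last):
  File "<stdin>", line 9, in <module>
  File "<stdin>", line 7, in rep
    return _quantile_unchecked(
        a, q, axis, out, overwrite_input, method, keepdims, weights)
    return _ureduce(a,
                    func=_quantile_ureduce_func,
    ...<5 lines>...
                    overwrite_input=overwrite_input,
                    method=method)
    r = func(a, **kwargs)
    result = _quantile(arr,
                       quantiles=q,
    ...<2 lines>...
                       out=out,
                       weights=wgt)
    slices_having_nans = np.isnan(arr[-1, ...])
                                  ~~~^^^^^^^^^
IndexError: index -1 is out of bounds for axis 0 with size 0
```

```bash
cat > m2.py <<'E'
import sys
from h import *
tag,tx,ty=sys.argv[1],float(sys.argv[2]),float(sys.argv[3])
p,w=cloud("side",tag);H=hsv(p).astype(int);V,U=np.indices(H.shape[:2])
A=np.radians(4.2);M=np.array([[np.cos(A),np.sin(A)],[-np.sin(A),np.cos(A)]])
S=w.copy();S[...,:2]=w[...,:2]@M.T
t=M@np.array([tx,ty]);print("tcp",t.round(1))
def rep(k,m): 
    q=S[m];print(k,len(q),np.percentile(q,[5,25,50,75,95],axis=0).round(1).tolist() if len(q) else'')
b=box("side",310,240,335,330)
rep("colside low",b&(H[...,2]<60)&(S[...,2]>45)&(S[...,2]<110)&(S[...,1]>178))
rep("colside hi",b&(H[...,2]<75)&(S[...,2]>110)&(S[...,2]<150)&(S[...,1]>178))
oak=(abs(H[...,0]-17)<6)&(H[...,1]>60)&box("side",335,200,375,262)&(S[...,2]>195)
rep("strip",oak)
rep("stripend",oak&(S[...,1]>t[1]+28))
g=box("side",330,245,405,320)&(abs(H[...,0]-54)<16)&(H[...,1]>20)
rep("ears/back",g&(S[...,0]>t[0]+6))
m=g&(S[...,1]>t[1]+36);rep("nearwall",m)
c=S[m];print("slope",np.degrees(np.polyfit(c[:,0],c[:,1],1)[0]))
m=g&(S[...,0]<t[0]-70);c=S[m];rep("front",m)
rep("stud",box("side",326,266,336,278)&(S[...,2]>115))
E
python3 m2.py 2 370.4 187.3
```

```text
tcp [383.1 159.7]
colside low 140 [[438.5, 184.2, 48.3], [440.5, 185.3, 60.8], [444.3, 185.9, 77.9], [448.2, 186.5, 93.4], [450.4, 187.7, 107.0]]
colside hi 67 [[437.3, 178.6, 111.9], [438.5, 185.6, 120.3], [440.4, 186.2, 130.3], [443.2, 186.6, 140.5], [444.2, 187.4, 148.1]]
strip 191 [[379.2, 126.8, 226.3], [380.9, 143.5, 242.3], [383.0, 165.1, 243.8], [385.6, 178.0, 244.7], [387.9, 183.4, 251.7]]
stripend 0 
ears/back 55 [[389.3, 112.5, 103.3], [390.5, 114.0, 107.0], [392.4, 189.6, 112.3], [394.2, 191.9, 118.1], [395.6, 192.9, 126.7]]
nearwall 50 [[309.3, 195.7, 100.8], [321.8, 195.9, 114.5], [348.6, 196.0, 122.6], [359.1, 196.3, 127.8], [371.5, 196.8, 129.3]]
slope 0.24170311868216882
front 340 [[221.5, -314.3, -376.3], [305.1, 118.6, 99.5], [306.6, 145.5, 111.2], [309.7, 175.3, 127.0], [312.1, 194.8, 129.2]]
stud 38 [[425.9, 130.4, 120.1], [427.8, 151.7, 133.4], [429.8, 153.5, 135.8], [433.7, 156.4, 138.9], [437.3, 158.3, 140.1]]
```

```bash
cat > m3.py <<'E'
exec(open("m2.py").read().split("def rep")[0])
g=box("side",330,245,405,320)&(abs(H[...,0]-54)<16)&(H[...,1]>20)
Ys=[];Xs=[]
for u in range(358,396):
    r=np.nonzero(g[:,u])[0]
    if len(r)>8:
        q=S[r[-8:-1],u]; k=q[:,2]<124; Ys+=list(q[k,1]);Xs+=list(q[k,0]); 
Ys=np.array(Ys);Xs=np.array(Xs);k=abs(Ys-np.median(Ys))<4
print("near wall Y",np.percentile(Ys,[5,25,50,75,95]).round(1),"slope",np.degrees(np.polyfit(Xs[k],Ys[k],1)[0]),"-> centre",np.median(Ys)-43)
# picture edges onto planes
b=box("side",310,245,335,330)
c=S[b&(H[...,2]<75)&(S[...,2]>45)&(S[...,2]<150)&(S[...,1]>180)][:,1];print("col side",np.median(c),len(c),"->",np.median(c)-34.5)
st=S[box("side",327,266,334,278)&(S[...,2]>118)&(S[...,0]<435)&(S[...,1]<175)];print("stud pts",st[np.argsort(st[:,0])].round(1).tolist())
E
python3 m3.py 2 370.4 187.3
```

```text
tcp [383.1 159.7]
near wall Y [193.3 194.2 194.7 195.2 195.9] slope 0.12278314223143867 -> centre 151.66953042487918
col side 186.04099095391035 201 -> 151.54099095391035
stud pts [[425.9, 157.0, 138.6], [425.9, 156.3, 134.9], [425.9, 155.2, 130.7], [426.0, 155.6, 139.9], [426.2, 151.9, 138.3], [426.3, 151.7, 141.0], [427.6, 157.9, 130.9], [427.7, 156.8, 132.4], [427.7, 157.1, 138.5], [427.7, 156.5, 134.9], [427.9, 155.0, 139.0], [428.0, 153.2, 139.7], [428.1, 152.1, 141.2], [428.4, 148.5, 139.9], [429.4, 159.2, 132.2], [429.5, 158.7, 137.4], [429.5, 158.2, 134.0], [429.7, 156.4, 137.5], [429.7, 156.0, 139.9], [429.9, 153.5, 139.9], [430.1, 150.8, 139.6], [430.3, 148.6, 139.9], [431.6, 155.5, 133.3], [431.8, 153.3, 133.7], [431.8, 153.1, 136.3], [432.0, 150.8, 136.5], [433.4, 156.8, 134.7], [433.6, 153.5, 133.7], [433.7, 152.3, 135.2], [433.8, 151.6, 137.3]]
```

The caddy centre is within 0.2 mm of the column's middle line, its yaw matches, and the stud centre is at z≈135. That puts the TCP at z≈225.5 with the hole over the head. I'll probe gently.

```bash
cat >> h.py <<'E'
A=np.radians(4.2);M=np.array([[np.cos(A),np.sin(A)],[-np.sin(A),np.cos(A)]])
def W(X,Y,z): return (*(M.T@np.array([X,Y])),z)
def st(s): return np.r_[M@np.array(s["eef_pos"][:2]),s["eef_pos"][2]].round(2),(M@np.array(s["force"][:2])).round(1),round(s["force"][2],1),round(s["t"],2)
E
python3 - <<'E'
from h import *
from plant import ctrl,sensors,optics
Y=159.7
ctrl.move_l(W(408,Y,225.5),R(4.2),vel=100);ctrl.hold(.2)
print(st(sensors.read_state()))
for z in(225.5,227.5,223.5,229.5,221.5):
    ctrl.move_l(W(416,Y,z),vel=60)
    h=ctrl.move_l(W(433,Y,z),vel=15,threshold=4)
    s=sensors.read_state();print(z,h,st(s))
    if st(s)[0][0]>427: break
    ctrl.move_l(W(415,Y,z),vel=60)
p,d=optics.grab_frame("side");np.savez("side3.npz",p=p,d=d,**optics.camera_params("side"))
cv2.imwrite("pics/z4.png",cv2.resize(p[190:340,260:410,::-1],(600,600),interpolation=cv2.INTER_CUBIC))
E
```

```text
(array([407.75, 159.79, 225.77]), array([-0.2, -0.4]), np.float64(-4.7), 8.02)
225.5 True (array([430.61, 159.53, 223.66]), array([ 0.8, -0.1]), np.float64(-5.7), 9.41)
```

View pics/z4.png

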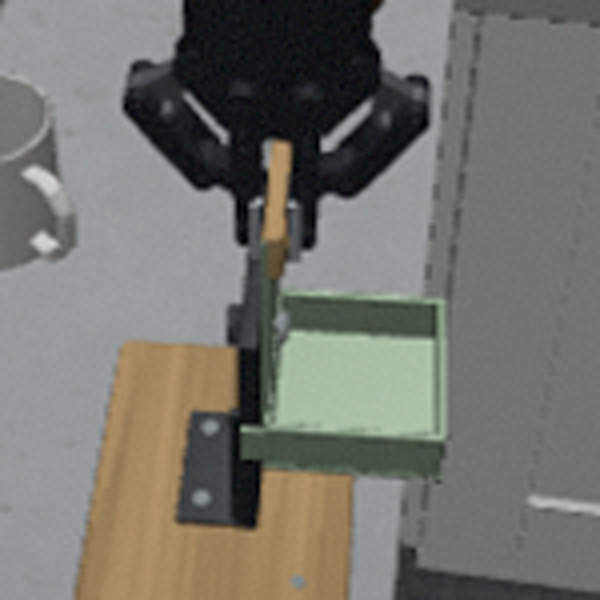

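```bash
python3 - <<'E'
from h import *
from plant import ctrl,sensors,optics
ctrl.hold(.3)
s=sensors.read_state();print(st(s),s["wrist_torque"],s["grip_width"],s["grasp_force"])
E
sed -i 's/^print("tcp".*//' m3.py; python3 m3.py 3 0 0
```

```text
(array([429.27, 159.35, 222.22]), array([-0.6,  0.9]), np.float64(-4.3), 9.76) [ 0.06993214 -0.14948117 -0.0030578 ] 8.763898323603224 78.01937878131866
tcp [0. 0.]
near wall Y [-318.3  193.7  194.3  194.9  195.9] slope 0.12108020761220187 -> centre 151.2745123706803
col side 185.8710151537486 197 -> 151.3710151537486
stud pts [[425.8, 157.3, 136.1], [425.8, 156.2, 131.9], [425.8, 157.3, 139.0], [425.9, 156.4, 140.8], [426.1, 153.1, 139.8], [426.3, 150.9, 140.0], [427.5, 159.9, 136.2], [427.5, 158.9, 132.0], [427.7, 158.0, 139.6], [427.7, 156.5, 135.0], [427.9, 154.6, 138.4], [428.0, 153.9, 140.5], [428.2, 151.1, 140.1], [428.4, 147.7, 139.0], [429.5, 158.7, 131.6], [429.5, 159.0, 137.8], [429.6, 157.4, 133.0], [429.6, 157.7, 139.0], [429.8, 154.2, 137.9], [429.9, 153.8, 140.2], [430.1, 151.1, 139.9], [430.4, 146.7, 137.7], [431.6, 155.4, 136.2], [431.6, 154.9, 132.7], [431.8, 153.8, 137.1], [431.9, 150.3, 118.4], [432.0, 150.7, 136.4], [432.0, 148.8, 122.4], [432.1, 147.7, 118.2], [432.1, 174.9, 150.8], [432.2, 174.4, 147.4], [432.3, 174.7, 170.0], [432.3, 147.1, 140.8], [432.3, 147.4, 144.0], [432.3, 173.7, 166.1], [432.5, 143.0, 130.2], [432.5, 143.2, 133.3]]
```

The picture shows the stud's head (280,322 in the crop) in front of the plate, so the hole has gone over it and the ears straddle the column. I'll press lightly to flush, back off slightly and ease down.

```bash
python3 - <<'E'
from h import *
from plant import ctrl,sensors,optics
Y=159.5
z=sensors.read_state()["eef_pos"][2]
h=ctrl.move_l(W(434,Y,z),vel=10,threshold=4);s=sensors.read_state();print("press",h,st(s))
ctrl.hold(.2);s=sensors.read_state();print(st(s))
X=st(s)[0][0]
for i in range(1,16):
    zz=z-1.5*i
    h=ctrl.move_l(W(min(X,431)-.3,Y,zz),vel=20,threshold=3.5)
    s=sensors.read_state();print(i,round(zz,1),h,st(s))
    if h or s["force"][2]>-1: break
E
```

```text
press True (array([431.27, 159.32, 220.59]), array([-0.6,  1. ]), np.float64(-4.8), 10.17)
(array([430.21, 159.16, 219.32]), array([0.4, 0.2]), np.float64(-3.7), 10.37)
1 220.7 False (array([430.  , 159.47, 220.63]), array([ 1.6, -1.1]), np.float64(-5.3), 10.62)
2 219.2 False (array([430.03, 159.53, 219.15]), array([1.5, 0.7]), np.float64(-5.0), 10.87)
3 217.7 False (array([430.02, 159.53, 217.65]), array([ 1.7, -0.9]), np.float64(-5.1), 11.12)
4 216.2 False (array([430.01, 159.5 , 216.13]), array([ 1.9, -0.8]), np.float64(-6.3), 11.37)
5 214.7 False (array([429.98, 159.5 , 214.62]), array([ 3.1, -0.8]), np.float64(-5.0), 11.62)
6 213.2 False (array([429.98, 159.48, 213.11]), array([2.1, 0.5]), np.float64(-5.3), 11.87)
7 211.7 False (array([429.97, 159.51, 211.63]), array([2.2, 0.1]), np.float64(-5.9), 12.12)
8 210.2 False (array([429.95, 159.48, 210.1 ]), array([2.8, 1. ]), np.float64(-5.2), 12.37)
9 208.7 False (array([429.9 , 159.48, 208.58]), array([3.2, 0. ]), np.float64(-5.4), 12.62)
10 207.2 False (array([429.91, 159.47, 207.08]), array([2. , 0.1]), np.float64(-4.8), 12.87)
11 205.7 False (array([430.09, 159.57, 206.37]), array([ 0.2, -0.6]), np.float64(0.6), 13.12)
```

It seats at TCP z=206.4, and Fz went from -5 N to +0.6 N. I'll do a gentle pull test for the lock, then release.

```bash
python3 - <<'E'
from h import *
from plant import ctrl,sensors,optics
Y=159.5
h=ctrl.move_l(W(424.5,Y,206),vel=10,threshold=5);s=sensors.read_state();print("pull",h,st(s))
if h:
    ctrl.move_l(W(430.8,Y,206),vel=10,threshold=5);ctrl.hold(.2);s=sensors.read_state();print("back",st(s))
    ctrl.gripper_to(14);print(st(sensors.read_state()))
    ctrl.gripper_to(36);ctrl.hold(.5);s=sensors.read_state();print(st(s),s["grip_width"])
    p,d=optics.grab_frame("side");np.savez("side4.npz",p=p,d=d,**optics.camera_params("side"))
    cv2.imwrite("pics/z5.png",cv2.resize(p[190:340,260:410,::-1],(600,600),interpolation=cv2.INTER_CUBIC))
E
```

```text
pull True (array([429.64, 159.53, 206.29]), array([ 1.4, -0.3]), np.float64(2.3), 13.45)
back (array([430.2 , 159.56, 206.09]), array([-2.5, -0.2]), np.float64(5.1), 13.93)
(array([430.57, 159.39, 205.42]), array([-0.5,  0.1]), np.float64(0.4), 14.15)
(array([430.81, 159.49, 206.02]), array([-0.3,  0.1]), np.float64(0.4), 14.99) 36.14891636045668
```

View pics/z5.png

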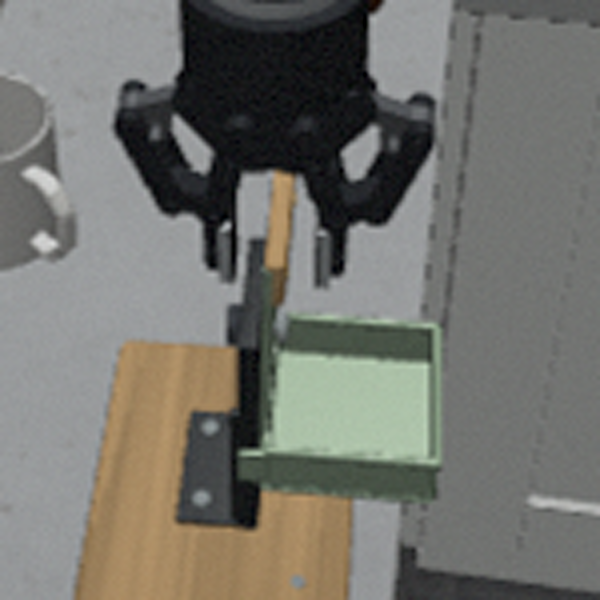

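The caddy hangs flush and straight by itself with the fingers open (strip at (283,230), stud head at (280,325) in the crop). Now I'll retract and fit the light mill's axis.

```bash
python3 - <<'E'
from h import *
from plant import ctrl,sensors,optics
from scipy.optimize import least_squares
ctrl.move_l(W(430.8,159.5,290),vel=200)
for n,b in(("side",(355,130,385,180)),("top",(410,225,443,256))):
    p,w=cloud(n);H=hsv(p).astype(int);z=w[...,2]
    m=box(n,*b)&(H[...,1]>70)&(H[...,2]>60)&(abs(H[...,0]-16)<5)&(abs(w[...,0]-372)<45)&(abs(w[...,1]+338)<45)
    for a,c,r in((0,14,29),(97,117,None),(122,140,None)):
        P=w[m&(z>a)&(z<c)][:,:2]
        if len(P)<5: continue
        if r: q=least_squares(lambda v:np.hypot(*(P-v).T)-r,[372,-340],loss="soft_l1").x;print(n,a,len(P),q.round(1))
        else: print(n,a,len(P),P.mean(0).round(1),np.percentile(P,[2,98],axis=0).round(1).tolist())
    # silhouette of the head: outline rays
s=sensors.read_state();print(st(s))
for P in((374,-338,180),(374,-338,112)): print(ctrl.solve_ik(P,R(-85.8)))
print(ctrl.solve_ik(W(389.8,151.2,178),R(-85.8)))
E
```

```text
side 0 71 [ 375.4 -343.2]
side 97 144 [ 375.4 -328. ] [[353.7, -349.7], [396.3, -315.5]]
top 0 10 [ 374.5 -343.9]
top 97 222 [ 373.  -337.6] [[352.2, -362.3], [395.5, -316.8]]
top 122 7 [ 374.4 -338.9] [[364.7, -351.2], [380.0, -335.1]]
(array([430.45, 159.44, 289.4 ]), array([-1. , -1.1]), np.float64(-0.6), 15.61)
[-9.06720612e-01  1.35213705e-01  1.79209414e+00 -4.44089210e-16
  1.21428481e+00  5.90771887e-01]
[-9.06720612e-01  2.30242829e-01  1.84205824e+00 -4.44089210e-16
  1.06929158e+00  5.90771887e-01]
[ 2.35666905e-01 -5.01614268e-02  1.99033859e+00 -4.44089210e-16
  1.20141549e+00  1.73315940e+00]
```

```bash
python3 - <<'E'
from h import *
from plant import ctrl,sensors,optics
Q=R(-85.8)
print([ctrl.solve_ik(W(389.8,151.2,z),Q) is not None for z in(340,250,180)],ctrl.solve_ik((375,-340,260),Q) is not None)
ctrl.gripper_to(78,40)
ctrl.move_ptp((375,-340,230),Q)
h=ctrl.move_l((375,-340,112),vel=120,threshold=8);s=sensors.read_state();print(h,s["eef_pos"])
if not h:
    ctrl.gripper_to(0,40);s=sensors.read_state();print(s["grip_width"],s["grasp_force"],s["force"],s["eef_pos"],s["t"])
    ctrl.move_l((375,-340,160),vel=60);s=sensors.read_state();print(s["grip_width"],s["grasp_force"],s["force"],s["eef_pos"])
    ctrl.move_l((375,-340,345),vel=150)
    ctrl.move_ptp(W(375,151.2,345),Q);ctrl.hold(.2)
    p,d=optics.grab_frame("side");np.savez("side5.npz",p=p,d=d,**optics.camera_params("side"))
    s=sensors.read_state();print(s["grip_width"],s["grasp_force"],st(s))
    cv2.imwrite("pics/z6.png",cv2.resize(p[100:340,230:470,::-1],(600,600),interpolation=cv2.INTER_CUBIC))
E
```

```text
[True, True, True] True
False [ 375.53552398 -340.57637637  112.83086215]
46.53853534753759 40.372396716848016 [0.05661539 1.14972301 5.0013083 ] [ 375.57368525 -340.67951128  113.28893458] 19.5583
46.5965515187795 41.12775515081012 [ 0.88124672 -0.13593317 -1.88808141] [ 374.78076798 -339.71922655  159.64489701]
46.322511057967176 41.14323530142428 (array([375.31, 150.71, 344.95]), array([ 0.3, -0.2]), np.float64(-1.9), 24.02)
```

View pics/z6.png

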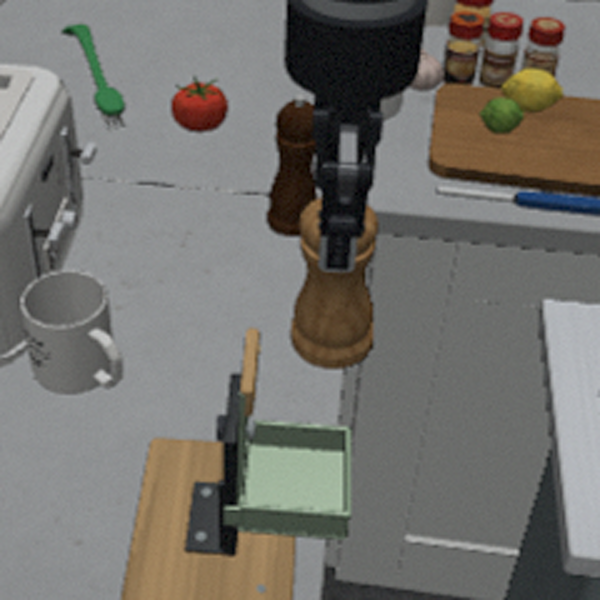

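The mill is held upright, with its foot ellipse centred at about (333,340) in the crop, above the hanging caddy. I'll check the foot's offset from the TCP and then lower it.

```bash
python3 - <<'E'
from h import *
from plant import ctrl,sensors,optics
Q=R(-85.8)
p,w=cloud("side","5");H=hsv(p).astype(int)
m=box("side",345,215,385,248)&(abs(H[...,0]-16)<5)&(H[...,1]>70)&(abs(w[...,2]-236)<8)
P=w[m][:,:2]@M.T
from scipy.optimize import least_squares
c=least_squares(lambda v:np.hypot(*(P-v).T)-29,[375,151],loss="soft_l1").x;print("foot",c.round(1),len(P),np.percentile(P,[3,97],axis=0).round(1))
g=box("side",320,255,375,320)&(abs(H[...,0]-54)<16)&(H[...,1]>20)
F=w[g&(abs(w[...,2]-65.5)<3)];F=F[:,:2]@M.T;print("tray floor",np.percentile(F,[3,50,97],axis=0).round(1).tolist(),len(F))
T=w[g][:,:2]@M.T;print("caddy",np.percentile(T,[1,99],axis=0).round(1).tolist())
dx=375.3-c[0]; print("dx",dx)
if abs(dx)<6:
    X=389.8+dx
    ctrl.move_l(W(X,151.2,345),vel=60)
    ctrl.move_l(W(X,151.2,195),vel=120);ctrl.hold(.2)
    h=ctrl.move_l(W(X,151.2,171),vel=20,threshold=2.5);s=sensors.read_state();print(h,st(s))
    p,d=optics.grab_frame("side");np.savez("side6.npz",p=p,d=d,**optics.camera_params("side"))
    cv2.imwrite("pics/z7.png",cv2.resize(p[170:340,250:420,::-1],(600,600),interpolation=cv2.INTER_CUBIC))
E
```

```text
foot [373.7 148.1] 151 [[348.1 159.6]
 [397.7 177.8]]
tray floor [[356.7, 111.4], [393.6, 142.7], [430.4, 194.3]] 994
caddy [[nan, nan], [nan, nan]]
dx 1.5558866865210348
True (array([391.  , 151.14, 179.45]), array([-0.9, -0.6]), np.float64(3.9), 26.82)
```

View pics/z7.png

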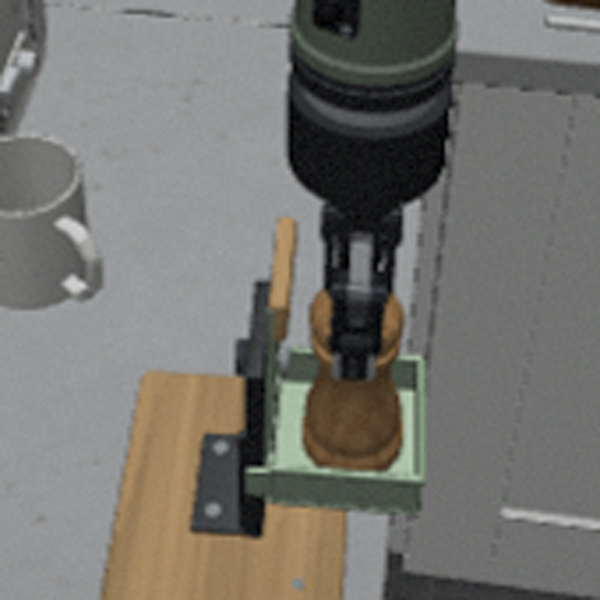

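The mill's foot rests on the tray floor between the walls: contact came at TCP z=179.45 against 179.8 expected. I'll release, retract and check.

```bash
python3 - <<'E'
from h import *
from plant import ctrl,sensors,optics
X,Y=391.2,151.2
ctrl.gripper_to(50);ctrl.gripper_to(70);ctrl.hold(.2)
ctrl.move_l(W(X,Y,215),vel=60);ctrl.move_l(W(X,Y,345),vel=150)
ctrl.move_ptp((375,-100,345),R(-85.8));ctrl.hold(.4)
p,d=optics.grab_frame("side");np.savez("side7.npz",p=p,d=d,**optics.camera_params("side"))
cv2.imwrite("pics/z8.png",cv2.resize(p[170:340,250:420,::-1],(600,600),interpolation=cv2.INTER_CUBIC))
w=cloud("side","7")[1];H=hsv(p).astype(int)
from scipy.optimize import least_squares
m=box("side",325,235,375,310)&(abs(H[...,0]-16)<6)&(H[...,1]>70)
for a,b,r in((64,78,29),(160,185,24.5)):
    P=w[m&(w[...,2]>a)&(w[...,2]<b)][:,:2]@M.T
    print(a,len(P),least_squares(lambda v:np.hypot(*(P-v).T)-r,[390,150],loss="soft_l1").x.round(1) if len(P)>5 else'')
print(st(sensors.read_state()))
E
```

```text
64 58 [389.6 148.1]
160 461 [389.6 146.4]
(array([ 366.82, -126.82,  345.03]), array([0.5, 0.4]), np.float64(0.8), 30.93)
```

View pics/z8.png

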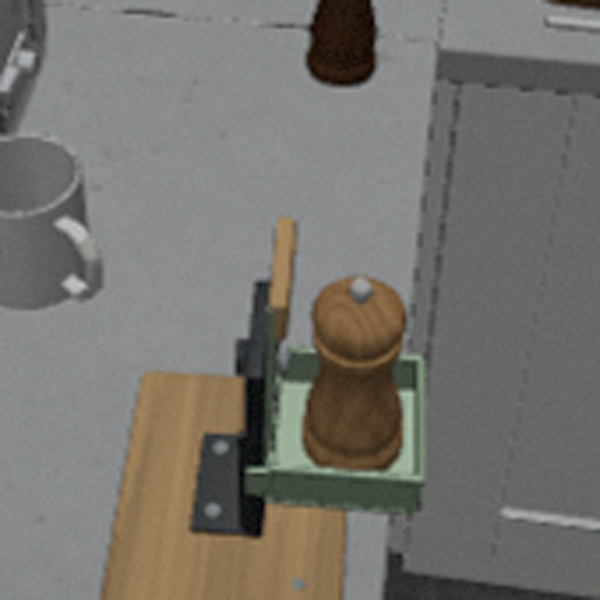

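The mill stands upright in the tray, with its foot at X=389.6, about 46 mm in front of the back plate. The caddy still hangs flush. I'm handing the job in.

```bash
python3 -c "
from plant import ctrl
print(ctrl.finish_job())"
```

```text
the job is handed in; nothing more can be done
None
```

The job is handed in, with no verdict returned: the caddy hangs locked and flush on the stud, the light mill stands upright in its tray, and the robot never went near the dark mill or the mug on purpose (about 31 s of the 72 s used).

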